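Unscrew the left-hand burr carrier of a mill

TASK

The hopper of the burr mill has been taken off for cleaning. Unscrew the burr carrier from the mill's turret by its orange grip bar: it has a left-hand thread, so it loosens clockwise seen from above. Feel which way it gives and when it comes free, and never force the thread, turn on against the stop or pull hard before it is free; then lift it out and set it down gently, bar up, in the middle of the bamboo rack on the turntable, leaving the rack and all the other things where they stand.

Things in the scene. Friction and masses are not known exactly. Their poses are not given: they have to be found in the camera images.
- mill: Charcoal countertop burr mill, hopper removed, about 172 x 137 mm, fixed. Origin on the counter under the turret axis; z up, -x is the front with the grounds bin. Flat deck at 130 mm; on it a black ribbed turret, 78 mm across, 62 mm bore, rim 164 mm above the counter.
- turret_top (a point): Centre of the turret's mouth: on the thread axis at rim height, 34 mm above the deck. Axes as the mill's; z is the thread axis (vertical). Thread and lugs are light mouldings: keep what you add in pull, push or jam under about 15 N. While the thread holds, the carrier lifts by 1 mm at most; once free it rises easily, the washer following it by some 2 mm.
- carrier_bar (a point): Centre of the orange grip bar of the burr carrier: bar 46 mm along x, 10 mm thick (y), 22 mm tall. The carrier below is a grey disc 52 mm across, 28 mm high, its flat top 11 mm and its underside 39 mm under this point, about 0.16 kg; its top stands 2 to 5 mm above the turret rim when screwed in, with 1 mm of side play. Two lugs on its side engage the thread in the turret.
- carrier: The same burr carrier; origin at its underside centre, z up, x along the bar. Two-start left-hand thread, 9 mm per turn: turned clockwise from above it rises. A spring washer below pushes it up with 13 (tight) to 5 N, so it drags 0.05 to 0.4 Nm. It comes free 40 to 140 degrees clockwise from its start, depending on the grind setting; 15 to 20 degrees beyond that the lugs meet a hard stop.
- rack_top (a point): Centre of the top of the bamboo rack: slatted, 132 mm along y, 94 mm along x, top 25 mm above the turntable (57 mm above the counter), 6 slats of 14 mm across x with 8 mm gaps, loose, 0.2 kg.
- turntable: Round birch lazy-susan, 340 mm across, top 32 mm above the counter; origin on the counter under its centre. It can turn about its centre but drags (0.35 Nm).
- ramekin: White ceramic ramekin, 80 mm across, 45 mm high, on the turntable; origin at its underside.
- jar: Amber glass jar with a steel screw lid, 62 mm across, 80 mm high, on the turntable; origin at its underside.
- mold: Pink silicone rose mold, 78 mm across, about 30 mm high, on the turntable; origin at its underside.
- hopper: Clear bean hopper of the mill, standing wide end down, 124 mm across, 105 mm high; origin at its underside.
- brush: Cleaning brush lying on the counter, 160 mm long, 20 mm high; origin at its middle.
- ladle: Stainless ladle lying on the counter beyond the turntable, bowl 84 mm across, 290 mm long; origin half-way along, on the counter.
- rack: The same bamboo rack; origin in its underside centre, on the turntable, x along the slats, y along its length.

How it is judged:
By the outcome, as a careful person would: the job done as asked, in the order asked, and still so for the second after the job is handed in, with the robot touching nothing.
It also fails if it takes over 72 s, if anything falls off the work surface, if the arm or the gripper's body presses on something with over 40 N, if the wrist force passes 120 N, or if a joint passes its speed limit or range.

ROBOT

A 6-joint arm with a two-finger parallel gripper is mounted at the origin on the work surface. World frame = base frame: x ahead of the robot, y to its left, z up, the work surface at z = 0. Lengths are in mm, angles in degrees, forces in N, time in s.
With the tool pointing down it reaches from about 325 to 775 mm from the base axis. Payload 5.5 kg.
Tool frame: the origin (TCP) lies at the very end of the fingers, on their centre line; the grasp point (between the pads) lies 19 mm behind it; z points along the fingers, y is the direction in which the jaws open and shut (so a half turn about z gives the same grasp; the last joint's range is limited). The gripper opens to 85 mm and grips with 20 to 120 N. Pads are 22 mm wide; open, the fingers measure 114 mm over their backs; the gripper's body (76 mm by 85 mm) begins 54 mm behind the grasp point. The pads swing forward as they close: fully open they stand 13 mm farther back than shut.
Start: joints at [70.033, 5.22, 70.514, -0, 104.267, -3.249], TCP at [172.61, 574.65, 231.275] pointing down, gripper open.
Joint ranges: [-164.24, 164.24], [-49.07, 125.15], [9.68, 141.18], [-86.29, 266.29], [3.28, 154.24], [-151.56, 151.56]. Speed limits (degrees/s): [147.25, 147.25, 172.46, 180, 180, 180].

INTERFACE

Orientations are given as [roll, pitch, yaw] about the fixed x, y, z axes, in that order (R = Rz(yaw) Ry(pitch) Rx(roll)).
In Python, from cell import arm, cams, look_for, mark_of gives the robot as it stands.
- The arm moves only by the tool step_arm, never from a script. Its argument "targets" is one flat list of numbers, 6 for each row, row after row: the shift along the tool's x, y, z in mm, then the turn, a rotation vector about the tool's x, y, z in degrees. A call has exactly 10 rows; each row shifts and turns the commanded pose from where the row before left it, along the tool's axes as they then stand; what a row does not reach is not made up. A row lasts 1/8 s, in which the tool goes at most 62.5 mm and 10.7 degrees, less where a joint would pass 70% of its speed; a pose out of reach is approached as far as the arm can. A call is refused whole if a number of a shift passes 62.5 or a number of a turn 10.7, either way. A call with a gripper value outside its range is refused whole. "fingers" is the closure, from 0 (fully open) to 1 (shut), set as the call begins (left out, the last holds). The fingers move at their own pace and stop on an object; the grip force is fixed at half the most. Time passes only in rows, so rows that do not move let the fingers close, or fill a call up. It gives the time, the measured TCP pose, the force and the opening at its end, in the units of the state.
- arm.read_state(): the state, without advancing time (a new reading comes with each control period).
- cams.snapshot(name): name is "side" or "top" or "wrist"; returns (picture, depth): 420x560x3 uint8, blue, green, red; 420x560 float32, mm along the optical axis (not along the pixel's ray), 0 where there is no reading.
- cams.get_calibration(name): a dict with "K" (3x3 intrinsics, pixels), "D" ([k1, k2, p1, p2, k3] as OpenCV has them; the pictures are not rectified), "R" (3x3) and "t" (3): a world point X has camera coordinates R X + t. Camera axes: x right, y down, z forward; pixel columns grow to the right and rows downward; lengths in mm; the calibration is good to about 2 mm. A picture is of the moment at which its call begins: read the wrist's pose just before it. get_calibration takes no time and is no camera call; for the wrist camera it gives the pose at the moment of the call.
- arm.finish_job(): hands the job in, once; it reports no verdict.
Trained networks look in the newest picture that a camera, given by its name, has taken for a name from the list of things; names that differ only in an ending like _2 or _b are one class to them, and where a whole thing is asked for, a point or a joint stands for the part that bears it (a point fixed in the world has none). Each returns a list of dicts, best first, with "confidence" (0 to 1); they miss things now and then, are a little off and sometimes report something else, mostly with a low value. They report only what shows in the picture. A call takes as long as a camera call.
- look_for(name, camera): "position" ([x, y, z] in mm, in the coordinates of the camera as it stood for that picture, good to about 4 mm: the middle of the surface that is visible of it).
- mark_of(name, camera): "position" ([x, y, z] in mm, in the coordinates of the camera as it stood for that picture, good to about 4 mm: a listed point, or the origin of a listed thing).
The state is a dict: "clock": time; "joints": joint angles; "dq": joint speeds; "effort": joint torques, N m; "position": TCP position; "eef_rot": TCP orientation; "wrist_force": force on the tool from outside, world axes, zero at the start; "moment": the same for the moment, N m; "opening": finger opening in mm.
Only numpy, scipy, OpenCV 4.12 (cv2) and the standard library are available. Lean on these libraries where they do the work, as an engineer would, in place of code of your own. Each camera call takes 0.05 s, during which the arm holds its last target.

## Working session

There is one attempt and no reset: what is moved stays moved. The work goes in short steps, Python scripts to look and compute and a tool call to move; the robot and the scene stay as the last step left them, time stands still between calls to the robot, and variables do not carry over. Pictures are saved under pics/ and viewed, and the job is handed in when it is done.

Besides the shell and the picture viewer there is one more tool, called after "Request:" as name(argument=value, ...) on one line, values as JSON. step_arm: Moves the arm, as the interface text tells. Its arguments: {"type":"object","properties":{"targets":{"type":"array","items":{"type":"number"}},"fingers":{"type":"number"}},"required":["targets"]}

```bash
mkdir -p pics; ls; cat > h.py <<'E'
import numpy as np, cv2
from cell import arm, cams, look_for, mark_of
def w(c,p):
    k=cams.get_calibration(c); return np.array(k["R"]).T@(np.array(p)-np.array(k["t"]))
E
python3 - <<'E'
from h import *
for c in ["side","top","wrist"]:
    im,d=cams.snapshot(c); cv2.imwrite(f"pics/{c}0.png",im)
    names=["carrier_bar","turret_top","rack_top","turntable","ramekin","jar","mold","hopper","brush","ladle"] if c!="wrist" else ["carrier_bar","rack_top"]
    if c=="side": names=["carrier_bar","turret_top","rack_top"]
    for n in names:
        r=mark_of(n,c)
        print(c,n,[(w(c,q["position"]).round(0).tolist(),round(q["confidence"],2)) for q in r[:2]])
s=arm.read_state(); print(s)
E
```

```text
pics
side carrier_bar [([543.0, 216.0, 181.0], 0.63)]
side turret_top [([545.0, 215.0, 166.0], 0.91), ([543.0, 215.0, 181.0], 0.61)]
side rack_top [([461.0, -147.0, 55.0], 0.95)]
top carrier_bar [([547.0, 215.0, 182.0], 0.69)]
top turret_top [([544.0, 209.0, 165.0], 0.84)]
top rack_top [([460.0, -149.0, 60.0], 0.61)]
top turntable []
top ramekin [([602.0, -107.0, 32.0], 0.77)]
top jar [([552.0, -299.0, 30.0], 0.97), ([786.0, -196.0, 3.0], 0.64)]
top mold [([637.0, -219.0, 29.0], 0.56)]
top hopper [([708.0, 394.0, 3.0], 0.56)]
top brush []
top ladle []
wrist carrier_bar []
wrist rack_top []
{'clock': 0.9, 'joints': array([ 7.00313636e+01,  5.21827558e+00,  7.05140586e+01,  7.86232028e-04,
        1.04267908e+02, -3.25005999e+00]), 'dq': array([-0.02829178, -0.04734443,  0.01087784,  0.00659388,  0.08188387,
        0.03495138]), 'effort': array([ 1.30503297e-03, -4.58460796e+01, -4.18102205e+01,  9.33221850e-05,
        6.50255388e-04, -2.71341776e-05]), 'position': array([172.61570995, 574.63910251, 231.28813007]), 'eef_rot': array([-1.79999802e+02, -7.74471838e-04,  1.63281617e+02]), 'wrist_force': array([ 0.32050562,  0.08949637, -0.44688301]), 'moment': array([ 0.0246926 ,  0.01630141, -0.01939806]), 'opening': 85.7421269894474}
```

View pics/top0.png

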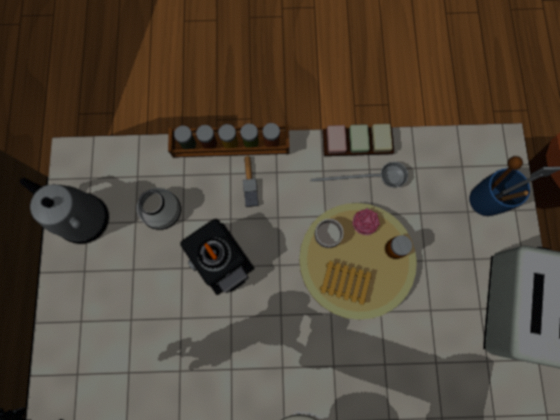

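View pics/side0.png

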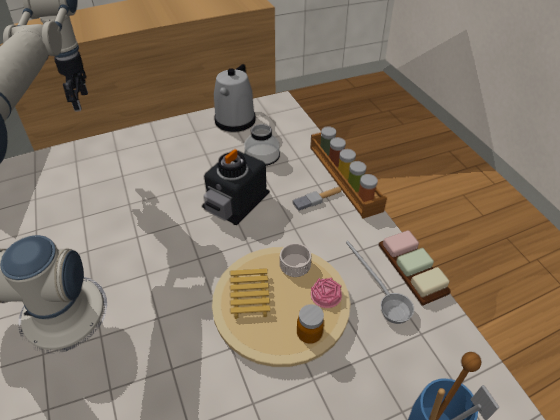

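```bash
python3 - <<'E'
from h import *
for c in ["top","side"]:
    im,d=cams.snapshot(c)
    hsv=cv2.cvtColor(im,cv2.COLOR_BGR2HSV)
    m=cv2.inRange(hsv,(5,150,120),(20,255,255))
    n,l,st,ce=cv2.connectedComponentsWithStats(m)
    k=cams.get_calibration(c);K=np.array(k["K"]);D=np.array(k["D"]);R=np.array(k["R"]);t=np.array(k["t"])
    print(c,"cam at",(-R.T@t).round(0))
    for i in range(1,n):
        if st[i,4]<15: continue
        ys,xs=np.nonzero(l==i); z=d[ys,xs]; ok=z>0
        u=cv2.undistortPoints(np.c_[xs,ys].astype(float)[:,None][ok],K,D)[:,0]
        P=np.c_[u*z[ok,None],z[ok]]; W=(P-t)@R
        top=W[W[:,2]>np.percentile(W[:,2],90)-5]
        if len(top)<5: continue
        (cx,cy),wh,a=cv2.minAreaRect(top[:,:2].astype(np.float32))
        e,v=np.linalg.eigh(np.cov(top[:,:2].T)); 
        print(i,st[i],W.mean(0).round(1),"top",top.mean(0).round(1),len(top),(cx,cy),wh,a,"yaw",np.degrees(np.arctan2(v[1,1],v[0,1])))
E
```

```text
top cam at [ 391.   31. 1258.]
23 [331 281   4  13  16] [ 450.6 -108.5   57.6] top [ 446.6 -107.3   58.8] 12 (448.3792419433594, -107.71407318115234) (2.9546005725860596, 31.552663803100586) 71.81565856933594 yaw 160.92034996837688
26 [355 282   4  12  15] [ 445.1 -175.7   58.3] top [ 444.6 -175.5   58.6] 14 (445.66827392578125, -176.07754516601562) (3.171383857727051, 31.74287986755371) 72.45099639892578 yaw 162.03693176420492
side cam at [ 286. -764.  986.]
4 [314 139  49  64  95] [870.9 177.1  53.5] top [870.8 178.9  53.9] 85 (869.982177734375, 180.83224487304688) (325.8927307128906, 8.024092674255371) 89.93069458007812 yaw 90.16451325124866
5 [313 148  49  65 194] [871.9 167.4  16. ] top [871.7 167.3  16.3] 177 (872.65673828125, 179.88670349121094) (12.493034362792969, 334.0526428222656) 0.4814551770687103 yaw 90.06266753431468
6 [225 150  12   9  38] [539.4 210.4 190.9] top [539.1 210.3 191.8] 31 (539.7776489257812, 212.48590087890625) (39.35676193237305, 10.957076072692871) 38.47996520996094 yaw -148.37993569944652
28 [376 187  11  10  20] [1196.   337.2 -306.2] top [940.   38.
[... 1219 characters left out ...]
32.89663696289062) (18.885499954223633, 17.587902069091797) 19.419532775878906 yaw 166.58773588013017
650 [232 293  13   4  17] [ 431.4 -154.4   58.1] top [ 432.9 -155.1   58.5] 15 (429.6197814941406, -153.86029052734375) (6.962701797485352, 29.044063568115234) 75.62588500976562 yaw 160.1408172086875
706 [231 304  39  12  96] [ 450.7 -204.9   56.6] top [ 451.  -205.    58.5] 63 (443.3627624511719, -200.73764038085938) (12.652181625366211, 89.1544189453125) 71.44454193115234 yaw 164.35909006990906
790 [465 353  12  12  95] [ 731.6 -566.2  252.1] top [ 733.1 -567.1  253.2] 71 (734.2276611328125, -567.4590454101562) (15.82086181640625, 19.045732498168945) 6.978934288024902 yaw 67.06442127263804
```

```bash
cat >> h.py <<'E'
from scipy.spatial.transform import Rotation as Ro
def wr():
    s=arm.read_state(); k=cams.get_calibration("wrist"); R=np.array(k["R"]);t=np.array(k["t"])
    T=Ro.from_euler('xyz',s["eef_rot"],degrees=True).as_matrix()
    return T.T@(-R.T@t-s["position"]), R@T
def plan(p,yaw,n=10,nr=None,dec=0):
    """n rows to reach world p,yaw (down) from measured pose"""
    s=arm.read_state(); T=Ro.from_euler('xyz',s["eef_rot"],degrees=True).as_matrix()
    G=Ro.from_euler('xyz',[180,0,yaw],degrees=True).as_matrix()
    rv=Ro.from_matrix(T.T@G).as_rotvec(degrees=True)
    nr=nr or n; pos=s["position"].copy(); out=[]
    for i in range(n):
        tgt=s["position"]+(np.array(p)-s["position"])*(i+1)/n
        d=(T.T@(tgt-pos)).round(dec); r=(rv/nr if i<nr else rv*0).round(1)
        out.append(d.tolist()+r.tolist()); pos=pos+T@d; T=T@Ro.from_rotvec(r,degrees=True).as_matrix()
    for o in out: print(",".join("%g"%v for v in o)+",")
    print("end",pos.round(1),Ro.from_matrix(T).as_euler('xyz',degrees=True).round(1))
def st():
    s=arm.read_state(); print("t",round(s["clock"],2),s["position"].round(1),s["eef_rot"].round(1),"F",s["wrist_force"].round(1),"M",s["moment"].round(2),"op",round(s["opening"],1),"j",s["joints"].round(0))
E
python3 - <<'E'
from h import *
print(wr(), cams.get_calibration("wrist")["K"])
plan([545,213,300],-142)
E
```

```text
(array([  80.65809172,    0.66166139, -143.13706014]), array([[-1.31583767e-03,  9.99998894e-01, -6.93805528e-04],
       [-9.49412732e-01, -1.46714872e-03, -3.14027566e-01],
       [-3.14028236e-01,  2.45498502e-04,  9.49413612e-01]])) [[298.15491365   0.         277.79597439]
 [  0.         298.15491365 210.94838445]
 [  0.           0.           1.        ]]
-46,-24,-7,-0,0,-5.5,
-44,-28,-7,-0,0,-5.5,
-40,-32,-7,-0,0,-5.5,
-38,-36,-6,-0,0,-5.5,
-33,-40,-7,-0,0,-5.5,
-30,-42,-7,-0,0,-5.5,
-26,-46,-7,-0,0,-5.5,
-21,-47,-7,-0,0,-5.5,
-16,-49,-7,-0,0,-5.5,
-12,-51,-7,-0,0,-5.5,
end [545.  212.7 300.3] [-180.     0.  -141.7]
```

Request:
step_arm(targets=[-46, -24, -7, 0, 0, -5.5, -44, -28, -7, 0, 0, -5.5, -40, -32, -7, 0, 0, -5.5, -38, -36, -6, 0, 0, -5.5, -33, -40, -7, 0, 0, -5.5, -30, -42, -7, 0, 0, -5.5, -26, -46, -7, 0, 0, -5.5, -21, -47, -7, 0, 0, -5.5, -16, -49, -7, 0, 0, -5.5, -12, -51, -7, 0, 0, -5.5])

```text
clock: 2.25
position: [546.0, 211.4, 300.7]
eef_rot: [-180.0, 0.0, -141.5]
wrist_force: [-0.8, 0.7, 0.3]
opening: 85.5
```

```bash
cat > bar.py <<'E'
from h import *
import sys
st()
im,d=cams.snapshot("wrist"); cv2.imwrite(f"pics/{sys.argv[1]}.png",im)
k=cams.get_calibration("wrist");K=np.array(k["K"]);D=np.array(k["D"]);R=np.array(k["R"]);t=np.array(k["t"])
for n in ["carrier_bar","turret_top"]:
    r=mark_of(n,"wrist"); print(n,[(w("wrist",q["position"]).round(1).tolist(),round(q["confidence"],2)) for q in r[:2]])
hsv=cv2.cvtColor(im,cv2.COLOR_BGR2HSV); m=cv2.inRange(hsv,(3,130,60),(22,255,255))
n,l,s_,ce=cv2.connectedComponentsWithStats(m)
vv,uu=np.mgrid[0:420,0:560]
U=cv2.undistortPoints(np.c_[uu.ravel(),vv.ravel()].astype(float)[:,None],K,D)[:,0]
zf=d.ravel(); W=((np.c_[U*zf[:,None],zf]-t)@R).reshape(420,560,3); ok=d>0
i=1+np.argmax(s_[1:,4]); P=W[(l==i)&ok]; print("comp",s_[i],ce[i])
zt=np.percentile(P[:,2],95); top=P[P[:,2]>zt-3]; c=top.mean(0)
(cx,cy),wh,a=cv2.minAreaRect(top[:,:2].astype(np.float32))
e,v=np.linalg.eigh(np.cov(top[:,:2].T)); print("bar top",c.round(1),len(top),"rect",cx,cy,wh,a,"yaw",np.degrees(np.arctan2(v[1,1],v[0,1])),"sd",np.sqrt(e*12))
# grey disc / turret ring by height
for lo,hi in [(167,174),(160,166.5)]:
    q=ok&(W[...,2]>lo)&(W[...,2]<hi)&(np.hypot(W[...,0]-c[0],W[...,1]-c[1])<50)
    if q.sum()>50:
        pts=W[q]; print(lo,hi,q.sum(),"z med",np.median(pts[:,2]), "circle",[np.round(x,1) for x in cv2.minEnclosingCircle(pts[:,:2].astype(np.float32))],"p2-98",np.percentile(pts[:,:2],[1,99],axis=0).round(1).tolist())
E
python3 bar.py w1
```

```text
t 2.25 [546.  211.4 300.7] [-180.     0.  -141.5] F [-0.8  0.7  0.3] M [ 0.01 -0.01 -0.01] op 85.5 j [  18.    4.   64.    0.  111. -111.]
carrier_bar [([543.0, 211.2, 174.4], 0.96), ([601.4, -111.5, 35.3], 0.72)]
turret_top [([542.0, 211.2, 164.2], 0.82)]
comp [   0  244  144  113 6913] [ 53.47866339 294.89555909]
bar top [887.3  34.5  77.9] 576 rect 760.3740844726562 72.85328674316406 (143.00767517089844, 382.8027038574219) 85.54035949707031 yaw 153.76232699859625 sd [ 77.34976123 204.51746145]
```

View pics/w1.png

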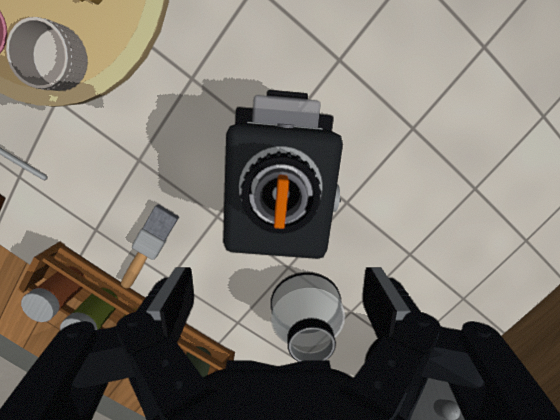

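```bash
sed -i 's/^i=1+np.argmax.*$/pr=mark_of("carrier_bar","wrist")[0]["position"]; px=cv2.projectPoints(np.array([pr],float),np.zeros(3),np.zeros(3),K,D)[0].ravel(); print("px",px)\ni=min([j for j in range(1,n) if s_[j,4]>60],key=lambda j:np.hypot(*(ce[j]-px))); P=W[(l==i)\&ok]; print("comp",s_[i],ce[i])/' bar.py; python3 bar.py w2
```

```text
t 2.4 [546.4 210.8 299.9] [ 180.   -0. -142.] F [-1.   0.7 -0.1] M [-0.05 -0.01  0.06] op 85.3 j [  18.    4.   64.   -0.  111. -110.]
carrier_bar [([538.7, 213.0, 179.9], 0.68)]
turret_top [([539.7, 214.6, 164.9], 0.64)]
px [281.49932454 198.74911336]
comp [275 175  15  55 615] [281.77723577 202.12357724]
bar top [540.6 212.7 190.3] 522 rect 541.2183837890625 213.1464080810547 (45.63613510131836, 9.80331802368164) 33.46211624145508 yaw -146.5474974814539 sd [ 9.55620412 44.91219318]
167 174 737 z med 168.31527689107045 circle [array([535.9, 213.8]), np.float64(30.6)] p2-98 [[516.3, 188.5], [565.5, 237.7]]
160 166.5 1869 z med 164.80514674654117 circle [array([541.6, 213.4]), np.float64(38.8)] p2-98 [[504.3, 176.1], [578.2, 250.2]]
```

```bash
python3 - <<'E'
from h import *
st();st();plan([541,213.3,220],-146.5,n=6,dec=1);st()
E
```

```text
t 2.6 [544.3 213.6 300.3] [ 180.     0.  -141.7] F [-0.7 -0.1 -0.6] M [ 0.02 -0.02  0.01] op 85.6 j [  18.    4.   64.    0.  111. -110.]
t 2.6 [544.3 213.6 300.3] [ 180.     0.  -141.7] F [-0.7 -0.1 -0.6] M [ 0.02 -0.02  0.01] op 85.6 j [  18.    4.   64.    0.  111. -110.]
0.5,0.3,13.4,0,0,0.8,
0.4,0.3,13.4,0,0,0.8,
0.5,0.3,13.4,0,0,0.8,
0.5,0.2,13.4,0,0,0.8,
0.4,0.3,13.3,0,0,0.8,
0.5,0.2,13.4,0,0,0.8,
end [541.  213.3 220. ] [ 180.     0.  -146.5]
t 2.6 [544.3 213.6 300.3] [ 180.     0.  -141.7] F [-0.7 -0.1 -0.6] M [ 0.02 -0.02  0.01] op 85.6 j [  18.    4.   64.    0.  111. -110.]
```

Request:
step_arm(targets=[0.5, 0.3, 13.4, 0, 0, 0.8, 0.5, 0.3, 13.4, 0, 0, 0.8, 0.5, 0.3, 13.4, 0, 0, 0.8, 0.5, 0.2, 13.4, 0, 0, 0.8, 0.4, 0.3, 13.3, 0, 0, 0.8, 0.5, 0.2, 13.4, 0, 0, 0.8, 0, 0, 0, 0, 0, 0, 0, 0, 0, 0, 0, 0, 0, 0, 0, 0, 0, 0, 0, 0, 0, 0, 0, 0], fingers=0.3)

```text
clock: 3.85
position: [541.9, 212.3, 220.6]
eef_rot: [-180.0, 0.1, -146.5]
wrist_force: [0.8, -0.8, 0.1]
opening: 59.6
```

```bash
python3 bar.py w3; python3 bar.py w4
```

```text
t 3.85 [541.9 212.3 220.6] [-1.800e+02  1.000e-01 -1.465e+02] F [ 0.8 -0.8  0.1] M [-0.01 -0.    0.04] op 59.6 j [  18.    2.   75.   -0.  103. -105.]
carrier_bar [([540.1, 210.3, 174.7], 0.57)]
turret_top [([544.1, 212.6, 167.6], 0.7), ([605.3, -105.3, 34.4], 0.35)]
px [276.18563419 231.88280704]
comp [ 269  202   17   75 1185] [276.92320675 239.19240506]
bar top [541.  211.3 190.1] 997 rect 542.0093383789062 211.795654296875 (45.82221221923828, 9.771862983703613) 33.80135726928711 yaw -146.31146070367816 sd [ 9.79700425 44.90181817]
167 174 1272 z med 168.1511529917757 circle [array([538. , 212.7]), np.float64(29.7)] p2-98 [[517.4, 187.3], [566.6, 236.3]]
160 166.5 3438 z med 164.55037954449904 circle [array([542.3, 211.8]), np.float64(39.1)] p2-98 [[504.3, 174.4], [578.9, 248.8]]
t 4.05 [541.7 212.3 220.1] [-180.     0.  -146.5] F [-0.  -0.1 -0.2] M [ 0.01 -0.02  0.02] op 59.8 j [  18.    2.   75.   -0.  103. -105.]
carrier_bar [([541.1, 213.8, 178.1], 0.92)]
turret_top [([540.7, 214.3, 165.6], 0.67)]
px [279.57505679 237.93113425]
comp [ 269  202   17   76 1183] [276.83516484 239.51394759]
bar top [541.2 211.4 190.2] 996 rect 542.1157836914062 211.87579345703125 (46.001869201660156, 9.841489791870117) 33.78731155395508 yaw -146.37419033181368 sd [ 9.72142879 45.44862698]
167 174 1316 z med 168.242206396884 circle [array([539.2, 208.2]), np.float64(30.3)] p2-98 [[517.4, 187.1], [566.9, 236.3]]
160 166.5 3413 z med 164.6401683087492 circle [array([542.1, 212.2]), np.float64(39.1)] p2-98 [[504.3, 174.4], [578.8, 248.9]]
```

View pics/w3.png

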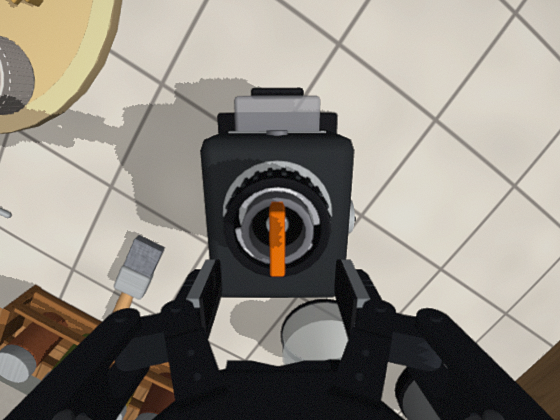

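Request:
step_arm(targets=[0, 0, 12, 0, 0, 0, 0, 0, 12, 0, 0, 0, 0, 0, 10, 0, 0, 0, 0, 0, 8, 0, 0, 0, 0, 0, 5, 0, 0, 0, 0, 0, 2.5, 0, 0, 0, 0, 0, 0, 0, 0, 0, 0, 0, 0, 0, 0, 0, 0, 0, 0, 0, 0, 0, 0, 0, 0, 0, 0, 0])

```text
clock: 5.5
position: [541.8, 212.3, 170.7]
eef_rot: [-180.0, 0.0, -146.5]
wrist_force: [-0.6, 0.2, 0.2]
opening: 60.0
```

```bash
python3 -c "
from h import *
st()"
```

```text
t 5.5 [541.8 212.3 170.7] [-180.     0.  -146.5] F [-0.6  0.2  0.2] M [-0.04  0.01  0.  ] op 60.0 j [  18.    2.   80.   -0.   98. -105.]
```

Request:
step_arm(targets=[0, 0, 0, 0, 0, 0, 0, 0, 0, 0, 0, 0, 0, 0, 0, 0, 0, 0, 0, 0, 0, 0, 0, 0, 0, 0, 0, 0, 0, 0, 0, 0, 0, 0, 0, 0, 0, 0, 0, 0, 0, 0, 0, 0, 0, 0, 0, 0, 0, 0, 0, 0, 0, 0, 0, 0, 0, 0, 0, 0], fingers=1)

```text
clock: 6.75
position: [541.8, 212.0, 170.7]
eef_rot: [-180.0, 0.0, -146.5]
wrist_force: [1.5, -3.6, 2.4]
opening: 8.4
```

```bash
python3 -c "
from h import *
st()
im,d=cams.snapshot('wrist'); cv2.imwrite('pics/g1.png',im); st()"
```

```text
t 6.75 [541.8 212.  170.7] [-180.     0.  -146.5] F [ 1.5 -3.6  2.4] M [-0.63 -0.2   0.01] op 8.4 j [  18.    2.   80.   -0.   98. -105.]
t 6.8 [541.9 212.  170.7] [-180.     0.  -146.5] F [ 0.8 -3.6  4. ] M [-0.62 -0.21  0.04] op 8.9 j [  18.    2.   80.   -0.   98. -105.]
```

View pics/g1.png

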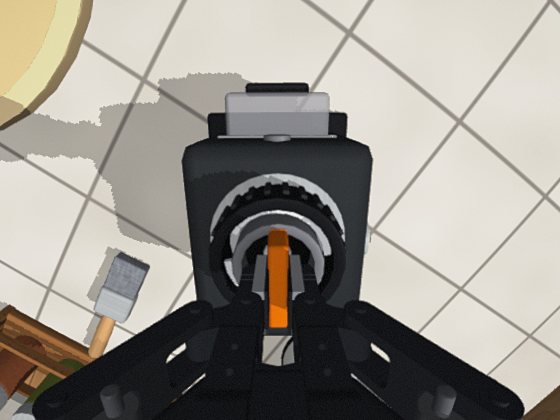

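Request:
step_arm(targets=[0, -0.3, 0, 0, 0, 0, 0, 0, 0, 0, 0, 0, 0, 0, 0, 0, 0, 1, 0, 0, -0.03, 0, 0, 1, 0, 0, -0.03, 0, 0, 1, 0, 0, -0.03, 0, 0, 1, 0, 0, -0.03, 0, 0, 1, 0, 0, -0.03, 0, 0, 1, 0, 0, 0, 0, 0, 0, 0, 0, 0, 0, 0, 0])

```text
clock: 8.05
position: [541.7, 212.6, 170.8]
eef_rot: [179.9, 0.0, -152.5]
wrist_force: [-1.2, 3.0, 4.8]
opening: 8.6
```

```bash
python3 -c "
from h import *
st()"
```

```text
t 8.05 [541.7 212.6 170.8] [ 179.9    0.  -152.5] F [-1.2  3.   4.8] M [0.45 0.23 0.12] op 8.6 j [ 18.   2.  80.   0.  98. -99.]
```

Request:
step_arm(targets=[0, 0.15, 0, 0, 0, 0, 0, 0, -0.08, 0, 0, 3, 0, 0, -0.08, 0, 0, 3, 0, 0, -0.07, 0, 0, 3, 0, 0, -0.08, 0, 0, 3, 0, 0, -0.07, 0, 0, 3, 0, 0, -0.08, 0, 0, 3, 0, 0, -0.07, 0, 0, 3, 0, 0, -0.07, 0, 0, 3, 0, 0, 0, 0, 0, 0])

```text
clock: 9.3
position: [542.0, 212.1, 171.4]
eef_rot: [180.0, 0.0, -176.5]
wrist_force: [-0.4, 0.8, 4.6]
opening: 8.8
```

```bash
python3 -c "
from h import *
st()
im,d=cams.snapshot('wrist'); cv2.imwrite('pics/g2.png',im); st()"
```

```text
t 9.3 [542.  212.1 171.4] [ 180.     0.  -176.5] F [-0.4  0.8  4.6] M [ 0.23 -0.04 -0.03] op 8.8 j [ 18.   2.  80.  -0.  98. -75.]
t 9.35 [542.  212.1 171.4] [ 180.     0.  -176.5] F [-0.6 -0.   4.6] M [ 0.18 -0.02 -0.05] op 8.4 j [ 18.   2.  80.  -0.  98. -75.]
```

View pics/g2.png

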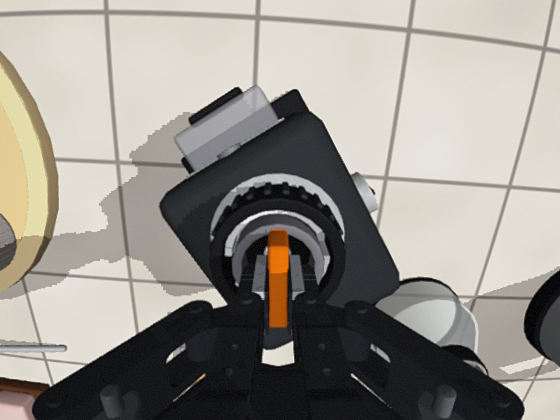

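Request:
step_arm(targets=[0, 0, -0.02, 0, 0, 1, 0, 0, -0.03, 0, 0, 1, 0, 0, -0.02, 0, 0, 1, 0, 0, -0.03, 0, 0, 1, 0, 0, -0.02, 0, 0, 1, 0, 0, -0.03, 0, 0, 1, 0, 0, -0.02, 0, 0, 1, 0, 0, -0.03, 0, 0, 1, 0, 0, -0.02, 0, 0, 1, 0, 0, -0.03, 0, 0, 1])

```text
clock: 10.6
position: [541.9, 212.1, 171.6]
eef_rot: [180.0, 0.0, 173.5]
wrist_force: [0.5, 0.7, 5.1]
opening: 8.5
```

```bash
python3 -c "
from h import *
st()"
```

```text
t 10.6 [541.9 212.1 171.6] [180.    0.  173.5] F [0.5 0.7 5.1] M [ 0.17 -0.01  0.14] op 8.5 j [ 18.   2.  80.  -0.  98. -65.]
```

Request:
step_arm(targets=[0, 0, -0.02, 0, 0, 1, 0, 0, -0.03, 0, 0, 1, 0, 0, -0.02, 0, 0, 1, 0, 0, -0.03, 0, 0, 1, 0, 0, -0.02, 0, 0, 1, 0, 0, -0.03, 0, 0, 1, 0, 0, -0.02, 0, 0, 1, 0, 0, -0.03, 0, 0, 1, 0, 0, -0.02, 0, 0, 1, 0, 0, -0.03, 0, 0, 1])

```text
clock: 11.85
position: [541.9, 212.0, 171.8]
eef_rot: [-180.0, 0.0, 163.5]
wrist_force: [-0.1, 0.9, 4.5]
opening: 8.3
```

```bash
python3 -c "
from h import *
st()"
```

```text
t 11.85 [541.9 212.  171.8] [-180.     0.   163.5] F [-0.1  0.9  4.5] M [ 0.11 -0.03  0.09] op 8.3 j [ 18.   2.  80.  -0.  98. -55.]
```

Request:
step_arm(targets=[0, 0, -0.3, 0, 0, 0, 0, 0, -0.3, 0, 0, 0, 0, 0, -0.3, 0, 0, 0, 0, 0, -0.3, 0, 0, 0, 0, 0, 0, 0, 0, 0, 0, 0, 0, 0, 0, 0, 0, 0, 0, 0, 0, 0, 0, 0, 0, 0, 0, 0, 0, 0, 0, 0, 0, 0, 0, 0, 0, 0, 0, 0])

```text
clock: 13.1
position: [541.8, 212.0, 172.0]
eef_rot: [-180.0, -0.0, 163.5]
wrist_force: [5.4, 1.4, -6.2]
opening: 8.6
```

```bash
python3 -c "
from h import *
st()"
```

```text
t 13.1 [541.8 212.  172. ] [-180.    -0.   163.5] F [ 5.4  1.4 -6.2] M [ 0.23 -0.94  0.01] op 8.6 j [ 18.   2.  80.  -0.  98. -55.]
```

Request:
step_arm(targets=[0, 0, 0.5, 0, 0, 0, 0, 0, -0.03, 0, 0, 1.1, 0, 0, -0.02, 0, 0, 1.1, 0, 0, -0.03, 0, 0, 1.1, 0, 0, -0.03, 0, 0, 1.1, 0, 0, -0.03, 0, 0, 1.1, 0, 0, -0.03, 0, 0, 1.1, 0, 0, -0.03, 0, 0, 1.1, 0, 0, -0.03, 0, 0, 1.1, 0, 0, -0.02, 0, 0, 1.2])

```text
clock: 14.35
position: [541.3, 212.0, 172.3]
eef_rot: [-179.9, -0.1, 153.4]
wrist_force: [-2.2, -2.2, -8.0]
opening: 8.1
```

```bash
python3 -c "
from h import *
st()"
```

```text
t 14.35 [541.3 212.  172.3] [-1.799e+02 -1.000e-01  1.534e+02] F [-2.2 -2.2 -8. ] M [-0.42  0.39  0.27] op 8.1 j [ 18.   2.  80.   0.  98. -45.]
```

Request:
step_arm(targets=[0, 0, 0.3, 0, 0, 0, 0, 0, 0.3, 0, 0, 0, 0, 0, 0, 0, 0, 1, 0, 0, 0, 0, 0, 1, 0, 0, -0.03, 0, 0, 1, 0, 0, -0.02, 0, 0, 1, 0, 0, -0.03, 0, 0, 1, 0, 0, -0.02, 0, 0, 1, 0, 0, -0.03, 0, 0, 1, 0, 0, -0.02, 0, 0, 1])

```text
clock: 15.6
position: [542.1, 212.4, 172.4]
eef_rot: [179.9, 0.0, 145.4]
wrist_force: [-0.3, 2.1, -5.4]
opening: 8.4
```

```bash
python3 -c "
from h import *
st()"
```

```text
t 15.6 [542.1 212.4 172.4] [179.9   0.  145.4] F [-0.3  2.1 -5.4] M [0.27 0.11 0.21] op 8.4 j [ 18.   2.  80.   0.  98. -37.]
```

Request:
step_arm(targets=[0, 0, 0.3, 0, 0, 1, 0, 0, 0, 0, 0, 1, 0, 0, -0.03, 0, 0, 1, 0, 0, -0.02, 0, 0, 1, 0, 0, -0.03, 0, 0, 1, 0, 0, -0.02, 0, 0, 1, 0, 0, -0.03, 0, 0, 1, 0, 0, -0.02, 0, 0, 1, 0, 0, -0.03, 0, 0, 1, 0, 0, -0.02, 0, 0, 1])

```text
clock: 16.85
position: [542.0, 212.1, 172.6]
eef_rot: [180.0, 0.0, 135.4]
wrist_force: [0.3, -0.3, 2.1]
opening: 8.8
```

```bash
python3 -c "
from h import *
st()"
```

```text
t 16.85 [542.  212.1 172.6] [180.    0.  135.4] F [ 0.3 -0.3  2.1] M [-0.02 -0.11  0.1 ] op 8.8 j [ 18.   2.  80.  -0.  98. -27.]
```

Request:
step_arm(targets=[0, 0, -0.3, 0, 0, 0, 0, 0, -0.3, 0, 0, 0, 0, 0, -0.2, 0, 0, 0, 0, 0, 0, 0, 0, 0, 0, 0, 0, 0, 0, 0, 0, 0, 0, 0, 0, 0, 0, 0, 0, 0, 0, 0, 0, 0, 0, 0, 0, 0, 0, 0, 0, 0, 0, 0, 0, 0, 0, 0, 0, 0])

```text
clock: 18.1
position: [541.9, 212.1, 172.7]
eef_rot: [-180.0, 0.0, 135.5]
wrist_force: [4.2, 1.0, -3.9]
opening: 8.4
```

```bash
python3 -c "
from h import *
st()"
```

```text
t 18.1 [541.9 212.1 172.7] [-180.     0.   135.5] F [ 4.2  1.  -3.9] M [ 0.22 -0.88  0.03] op 8.4 j [ 18.   2.  80.  -0.  98. -27.]
```

Request:
step_arm(targets=[0, 0, 0.4, 0, 0, 1, 0, 0, 0, 0, 0, 1, 0, 0, -0.03, 0, 0, 1, 0, 0, -0.02, 0, 0, 1, 0, 0, -0.03, 0, 0, 1, 0, 0, -0.02, 0, 0, 1, 0, 0, -0.03, 0, 0, 1, 0, 0, -0.02, 0, 0, 1, 0, 0, -0.03, 0, 0, 1, 0, 0, -0.02, 0, 0, 1])

```text
clock: 19.35
position: [542.0, 212.4, 172.9]
eef_rot: [180.0, -0.0, 125.4]
wrist_force: [-1.8, 0.9, 1.2]
opening: 8.7
```

```bash
python3 -c "
from h import *
st()"
```

```text
t 19.35 [542.  212.4 172.9] [180.   -0.  125.4] F [-1.8  0.9  1.2] M [0.18 0.18 0.13] op 8.7 j [ 18.   2.  80.   0.  98. -17.]
```

Request:
step_arm(targets=[0, 0, -0.02, 0, 0, 1, 0, 0, -0.03, 0, 0, 1, 0, 0, -0.02, 0, 0, 1, 0, 0, -0.03, 0, 0, 1, 0, 0, -0.3, 0, 0, 0, 0, 0, -0.3, 0, 0, 0, 0, 0, -0.2, 0, 0, 0, 0, 0, 0, 0, 0, 0, 0, 0, 0, 0, 0, 0, 0, 0, 0, 0, 0, 0])

```text
clock: 20.6
position: [541.9, 212.1, 173.4]
eef_rot: [-180.0, 0.0, 121.5]
wrist_force: [2.7, 0.4, -3.4]
opening: 8.5
```

```bash
python3 -c "
from h import *
st()"
```

```text
t 20.6 [541.9 212.1 173.4] [-180.     0.   121.5] F [ 2.7  0.4 -3.4] M [ 0.28 -0.61  0.03] op 8.5 j [ 18.   2.  80.  -0.  98. -13.]
```

Request:
step_arm(targets=[0, 0, -0.2, 0, 0, 0, 0, 0, -0.2, 0, 0, 0, 0, 0, -0.2, 0, 0, 0, 0, 0, 0, 0, 0, 0, 0, 0, 0, 0, 0, 0, 0, 0, 0, 0, 0, 0, 0, 0, 0, 0, 0, 0, 0, 0, 0, 0, 0, 0, 0, 0, 0, 0, 0, 0, 0, 0, 0, 0, 0, 0])

```text
clock: 21.85
position: [541.7, 212.1, 173.9]
eef_rot: [-180.0, -0.0, 121.5]
wrist_force: [2.7, 2.1, -11.1]
opening: 8.6
```

```bash
python3 -c "
from h import *
st()"
```

```text
t 21.85 [541.7 212.1 173.9] [-180.    -0.   121.5] F [  2.7   2.1 -11.1] M [ 0.17 -0.69 -0.08] op 8.6 j [ 18.   2.  79.  -0.  98. -13.]
```

Request:
step_arm(targets=[0, 0, 0.6, 0, 0, 0, 0, 0, 0.6, 0, 0, 0, 0, 0, -0.03, 0, 0, 2, 0, 0, -0.05, 0, 0, 2, 0, 0, -0.05, 0, 0, 2, 0, 0, -0.05, 0, 0, 2, 0, 0, -0.05, 0, 0, 2, 0, 0, 0, 0, 0, 0, 0, 0, 0, 0, 0, 0, 0, 0, 0, 0, 0, 0])

```text
clock: 23.1
position: [542.0, 212.2, 173.5]
eef_rot: [180.0, 0.0, 111.5]
wrist_force: [-0.7, 0.6, 2.0]
opening: 8.4
```

```bash
python3 -c "
from h import *
st()"
```

```text
t 23.1 [542.  212.2 173.5] [180.    0.  111.5] F [-0.7  0.6  2. ] M [ 0.   -0.11  0.01] op 8.4 j [18.  2. 80. -0. 98. -3.]
```

Request:
step_arm(targets=[0, 0, -0.3, 0, 0, 0, 0, 0, -0.3, 0, 0, 0, 0, 0, -0.3, 0, 0, 0, 0, 0, -0.3, 0, 0, 0, 0, 0, 0, 0, 0, 0, 0, 0, 0, 0, 0, 0, 0, 0, 0, 0, 0, 0, 0, 0, 0, 0, 0, 0, 0, 0, 0, 0, 0, 0, 0, 0, 0, 0, 0, 0])

```text
clock: 24.35
position: [541.7, 212.1, 174.4]
eef_rot: [-180.0, 0.0, 111.5]
wrist_force: [-0.4, 0.3, -0.7]
opening: 8.7
```

```bash
python3 -c "
from h import *
st()"
```

```text
t 24.35 [541.7 212.1 174.4] [-180.     0.   111.5] F [-0.4  0.3 -0.7] M [-0.03 -0.08  0.05] op 8.7 j [18.  2. 79. -0. 98. -3.]
```

Request:
step_arm(targets=[0, 0, -0.2, 0, 0, 0, 0, 0, -0.2, 0, 0, 0, 0, 0, -0.2, 0, 0, 0, 0, 0, -0.2, 0, 0, 0, 0, 0, 0, 0, 0, 0, 0, 0, 0, 0, 0, 0, 0, 0, 0, 0, 0, 0, 0, 0, 0, 0, 0, 0, 0, 0, 0, 0, 0, 0, 0, 0, 0, 0, 0, 0])

```text
clock: 25.6
position: [541.8, 212.1, 175.3]
eef_rot: [-180.0, -0.0, 111.5]
wrist_force: [-0.3, -0.3, -1.4]
opening: 8.5
```

```bash
python3 -c "
from h import *
st()"
```

```text
t 25.6 [541.8 212.1 175.3] [-180.    -0.   111.5] F [-0.3 -0.3 -1.4] M [-0.   -0.02 -0.02] op 8.5 j [18.  2. 79.  0. 98. -3.]
```

Request:
step_arm(targets=[0, 0, -0.5, 0, 0, 0, 0, 0, -0.5, 0, 0, 0, 0, 0, -1, 0, 0, 0, 0, 0, -1, 0, 0, 0, 0, 0, -1, 0, 0, 0, 0, 0, -1, 0, 0, 0, 0, 0, -1, 0, 0, 0, 0, 0, -1, 0, 0, 0, 0, 0, -1, 0, 0, 0, 0, 0, 0, 0, 0, 0])

```text
clock: 26.85
position: [541.9, 212.1, 183.4]
eef_rot: [180.0, 0.0, 111.5]
wrist_force: [0.1, 0.1, -2.0]
opening: 8.6
```

```bash
python3 -c "
from h import *
st()"
```

```text
t 26.85 [541.9 212.1 183.4] [180.    0.  111.5] F [ 0.1  0.1 -2. ] M [ 0.01 -0.   -0.03] op 8.6 j [18.  2. 79. -0. 99. -3.]
```

Request:
step_arm(targets=[0, 0, -2, 0, 0, 0, 0, 0, -4, 0, 0, 0, 0, 0, -6, 0, 0, 0, 0, 0, -8, 0, 0, 0, 0, 0, -10, 0, 0, 0, 0, 0, -10, 0, 0, 0, 0, 0, -8, 0, 0, 0, 0, 0, -6, 0, 0, 0, 0, 0, -3, 0, 0, 0, 0, 0, 0, 0, 0, 0])

```text
clock: 28.1
position: [541.8, 212.1, 240.3]
eef_rot: [180.0, 0.0, 111.5]
wrist_force: [-0.6, -0.1, -1.4]
opening: 8.4
```

```bash
python3 - <<'E'
from h import *
st()
im,d=cams.snapshot("side"); cv2.imwrite("pics/s2.png",cv2.resize(im[100:340,150:420],None,fx=2.5,fy=2.5,interpolation=cv2.INTER_CUBIC))
im,d=cams.snapshot("wrist"); cv2.imwrite("pics/w5.png",im)
for c in ["side","top"]:
    if c=="top": imt,dt=cams.snapshot("top")
    r=mark_of("rack_top",c); print([(w(c,q["position"]).round(1).tolist(),round(q["confidence"],2)) for q in r])
# rack from top: height map
k=cams.get_calibration("top");K=np.array(k["K"]);D=np.array(k["D"]);R=np.array(k["R"]);t=np.array(k["t"])
vv,uu=np.mgrid[0:420,0:560]
U=cv2.undistortPoints(np.c_[uu.ravel(),vv.ravel()].astype(float)[:,None],K,D)[:,0]
z=dt.ravel(); W=((np.c_[U*z[:,None],z]-t)@R)
q=(z>0)&(abs(W[:,2]-57)<8)&(np.hypot(W[:,0]-460,W[:,1]+150)<95)
P=W[q][:,:2].astype(np.float32); print(q.sum(),np.median(W[q][:,2]),cv2.minAreaRect(P),P.mean(0))
E
```

```text
t 28.1 [541.8 212.1 240.3] [180.    0.  111.5] F [-0.6 -0.1 -1.4] M [0.05 0.03 0.02] op 8.4 j [ 18.   3.  72.  -0. 105.  -3.]
[([460.2, -147.6, 55.9], 0.93)]
[([464.0, -149.6, 57.5], 0.59)]
1106 56.738321539954036 ((463.8184509277344, -147.44580078125), (130.3351287841797, 94.65848541259766), 72.20686340332031) [ 463.01047 -147.92993]
```

View pics/s2.png

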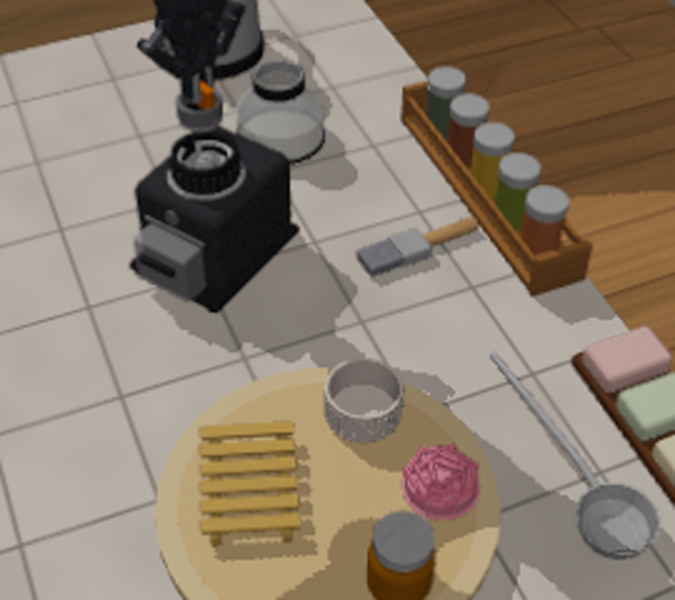

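View pics/w5.png

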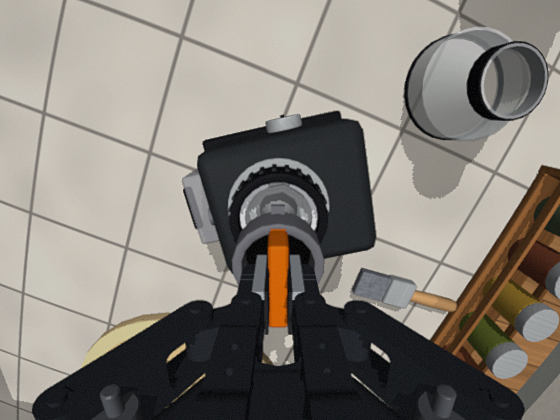

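```bash
python3 - <<'E'
from h import *
plan([463,-148,190],72)
E
```

```text
-31,-21,5,-0,0,3.9,
-32,-18,5,-0,0,3.9,
-33,-16,5,-0,0,3.9,
-34,-14,5,-0,0,3.9,
-35,-12,5,-0,0,3.9,
-36,-9,5,-0,0,3.9,
-36,-6,5,-0,0,3.9,
-36,-5,5,-0,0,3.9,
-37,-1,5,-0,0,3.9,
-37,1,5,-0,0,3.9,
end [ 463.3 -148.   190. ] [-180.     0.    72.5]
```

Request:
step_arm(targets=[-31, -21, 5, 0, 0, 3.9, -32, -18, 5, 0, 0, 3.9, -33, -16, 5, 0, 0, 3.9, -34, -14, 5, 0, 0, 3.9, -35, -12, 5, 0, 0, 3.9, -36, -9, 5, 0, 0, 3.9, -36, -6, 5, 0, 0, 3.9, -36, -5, 5, 0, 0, 3.9, -37, -1, 5, 0, 0, 3.9, -37, 1, 5, 0, 0, 3.9])

```text
clock: 29.6
position: [463.0, -149.1, 190.1]
eef_rot: [180.0, 0.0, 72.4]
wrist_force: [0.7, -0.2, -1.8]
opening: 8.8
```

```bash
python3 - <<'E'
from h import *
for i in range(6): cams.snapshot("top")
st()
im,d=cams.snapshot("wrist"); cv2.imwrite("pics/w6.png",im)
r=mark_of("rack_top","wrist"); print([(w("wrist",q["position"]).round(1).tolist(),round(q["confidence"],2)) for q in r])
k=cams.get_calibration("wrist");K=np.array(k["K"]);D=np.array(k["D"]);R=np.array(k["R"]);t=np.array(k["t"])
vv,uu=np.mgrid[0:420,0:560]
U=cv2.undistortPoints(np.c_[uu.ravel(),vv.ravel()].astype(float)[:,None],K,D)[:,0]
z=d.ravel(); W=((np.c_[U*z[:,None],z]-t)@R)
q=(z>0)&(abs(W[:,2]-57)<6)&(np.hypot(W[:,0]-463,W[:,1]+148)<95)
P=W[q][:,:2].astype(np.float32); print(q.sum(),np.median(W[q][:,2]),cv2.minAreaRect(P),P.mean(0))
im,d=cams.snapshot("side"); cv2.imwrite("pics/s3.png",cv2.resize(im[150:400,150:420],None,fx=2.4,fy=2.4,interpolation=cv2.INTER_CUBIC))
E
```

```text
t 29.9 [ 463.7 -147.4  190.4] [180.   -0.   72.5] F [ 0.8 -0.2 -0.9] M [ 0.04 -0.    0.05] op 8.5 j [-22. -13.  92.   0. 101.  -4.]
[([456.0, -146.8, 61.6], 0.78)]
6044 57.40995238023015 ((461.4931335449219, -144.7584228515625), (125.24701690673828, 94.53087615966797), 71.88533782958984) [ 466.972   -124.77558]
```

View pics/w6.png

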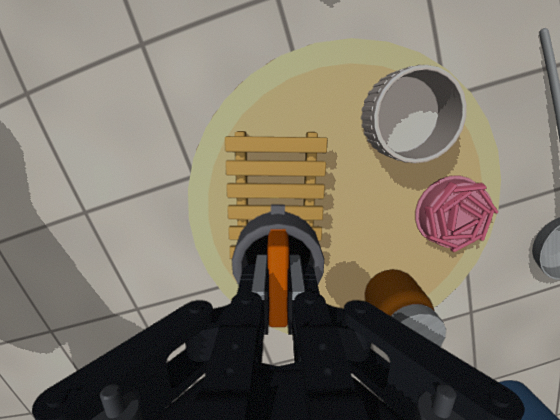

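View pics/s3.png

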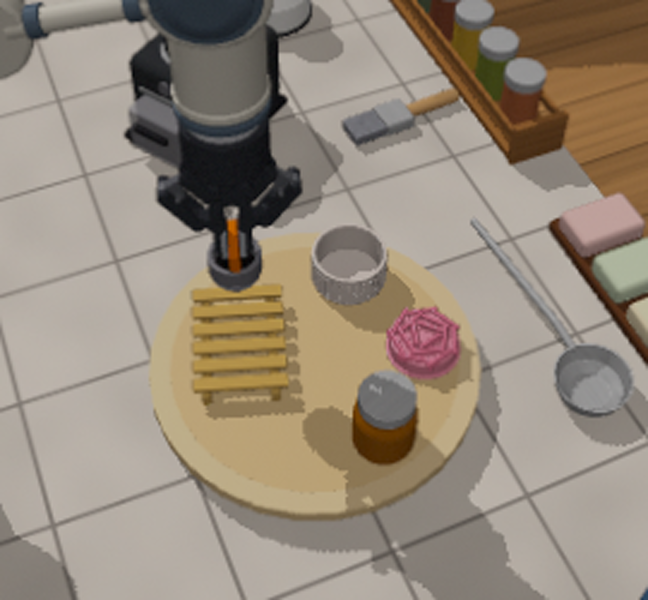

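Request:
step_arm(targets=[-0.6, -1.9, 8, 0, 0, 0, 0, 0, 13, 0, 0, 0, 0, 0, 15, 0, 0, 0, 0, 0, 15, 0, 0, 0, 0, 0, 14, 0, 0, 0, 0, 0, 12, 0, 0, 0, 0, 0, 9, 0, 0, 0, 0, 0, 7, 0, 0, 0, 0, 0, 4, 0, 0, 0, 0, 0, 1, 0, 0, 0])

```text
clock: 31.3
position: [461.5, -148.0, 92.3]
eef_rot: [180.0, 0.0, 72.5]
wrist_force: [0.3, 0.3, -2.3]
opening: 8.6
```

```bash
python3 - <<'E'
from h import *
st()
im,d=cams.snapshot("side"); cv2.imwrite("pics/s4.png",cv2.resize(im[220:360,180:340],None,fx=4,fy=4,interpolation=cv2.INTER_CUBIC))
im,d=cams.snapshot("wrist"); cv2.imwrite("pics/w7.png",im);st()
E
```

```text
t 31.3 [ 461.5 -148.    92.3] [180.    0.   72.5] F [ 0.3  0.3 -2.3] M [-0.   -0.02 -0.01] op 8.6 j [-22. -12. 101.  -0.  91.  -4.]
t 31.4 [ 461.6 -148.1   92.5] [180.    0.   72.5] F [-0.4 -0.4 -1.1] M [ 0.01 -0.01 -0.03] op 8.7 j [-22. -12. 101.  -0.  91.  -4.]
```

View pics/s4.png

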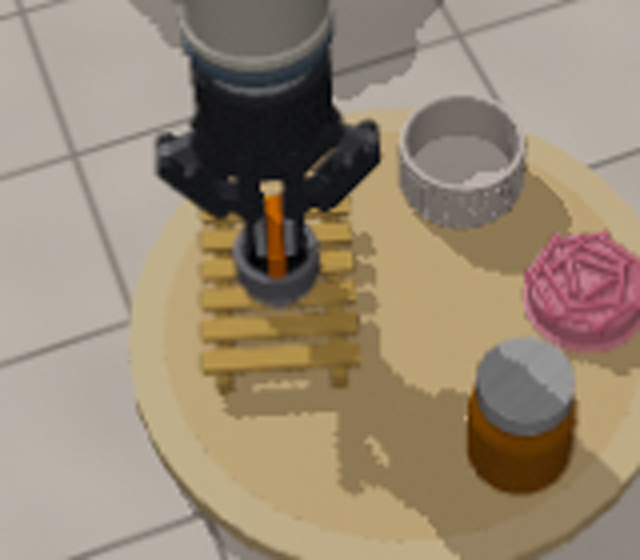

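View pics/w7.png

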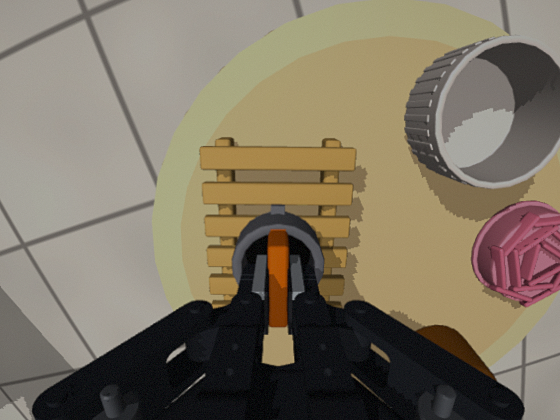

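Request:
step_arm(targets=[0, 0, 0.5, 0, 0, 0, 0, 0, 0.5, 0, 0, 0, 0, 0, 0.5, 0, 0, 0, 0, 0, 0.5, 0, 0, 0, 0, 0, 0.5, 0, 0, 0, 0, 0, 0.5, 0, 0, 0, 0, 0, 0.3, 0, 0, 0, 0, 0, 0.3, 0, 0, 0, 0, 0, 0, 0, 0, 0, 0, 0, 0, 0, 0, 0])

```text
clock: 32.65
position: [461.5, -148.0, 88.7]
eef_rot: [180.0, 0.0, 72.5]
wrist_force: [0.5, -0.1, -1.3]
opening: 8.4
```

```bash
python3 -c "
from h import *
st()"
```

```text
t 32.65 [ 461.5 -148.    88.7] [180.    0.   72.5] F [ 0.5 -0.1 -1.3] M [0.01 0.01 0.  ] op 8.4 j [-22. -12. 101.  -0.  90.  -4.]
```

Request:
step_arm(targets=[0, 0, 0.2, 0, 0, 0, 0, 0, 0.2, 0, 0, 0, 0, 0, 0.2, 0, 0, 0, 0, 0, 0.2, 0, 0, 0, 0, 0, 0.2, 0, 0, 0, 0, 0, 0, 0, 0, 0, 0, 0, 0, 0, 0, 0, 0, 0, 0, 0, 0, 0, 0, 0, 0, 0, 0, 0, 0, 0, 0, 0, 0, 0])

```text
clock: 33.9
position: [461.5, -148.0, 87.8]
eef_rot: [180.0, -0.0, 72.5]
wrist_force: [-0.5, 0.1, 1.3]
opening: 8.4
```

```bash
python3 -c "
from h import *
st()"
```

```text
t 33.9 [ 461.5 -148.    87.8] [180.   -0.   72.5] F [-0.5  0.1  1.3] M [0.08 0.21 0.02] op 8.4 j [-22. -12. 101.   0.  90.  -4.]
```

Request:
step_arm(targets=[0, 0, 0.1, 0, 0, 0, 0, 0, 0, 0, 0, 0, 0, 0, 0, 0, 0, 0, 0, 0, 0, 0, 0, 0, 0, 0, 0, 0, 0, 0, 0, 0, 0, 0, 0, 0, 0, 0, 0, 0, 0, 0, 0, 0, 0, 0, 0, 0, 0, 0, 0, 0, 0, 0, 0, 0, 0, 0, 0, 0], fingers=0.6)

```text
clock: 35.15
position: [461.5, -148.0, 87.6]
eef_rot: [-180.0, -0.0, 72.5]
wrist_force: [0.6, 0.1, -0.6]
opening: 34.4
```

```bash
python3 -c "
from h import *
st()
im,d=cams.snapshot('wrist'); cv2.imwrite('pics/w8.png',im)"
```

```text
t 35.15 [ 461.5 -148.    87.6] [-180.    -0.    72.5] F [ 0.6  0.1 -0.6] M [-0.02 -0.02 -0.04] op 34.4 j [-22. -12. 101.   0.  90.  -4.]
```

View pics/w8.png

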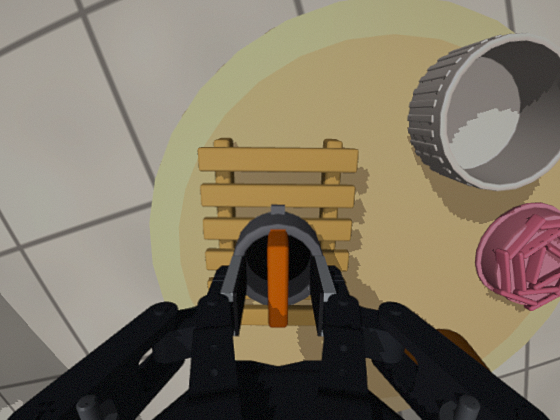

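Released, with the bar standing upright between the open fingers and the rack unmoved. I'll retreat straight up.

Request:
step_arm(targets=[0, 0, -2, 0, 0, 0, 0, 0, -4, 0, 0, 0, 0, 0, -8, 0, 0, 0, 0, 0, -14, 0, 0, 0, 0, 0, -18, 0, 0, 0, 0, 0, -20, 0, 0, 0, 0, 0, -20, 0, 0, 0, 0, 0, -20, 0, 0, 0, 0, 0, -14, 0, 0, 0, 0, 0, 0, 0, 0, 0])

```text
clock: 36.45
position: [462.0, -148.2, 209.0]
eef_rot: [179.9, 0.0, 72.5]
wrist_force: [0.2, -0.2, 0.0]
opening: 34.3
```

```bash
python3 - <<'E'
from h import *
for i in range(4): cams.snapshot("top")
st()
im,d=cams.snapshot("side"); cv2.imwrite("pics/s5.png",cv2.resize(im[220:360,180:380],None,fx=4,fy=4,interpolation=cv2.INTER_CUBIC))
im,d=cams.snapshot("wrist"); cv2.imwrite("pics/w9.png",im)
for nm in ["carrier_bar","rack_top"]:
    r=mark_of(nm,"wrist"); print(nm,[(w("wrist",q["position"]).round(1).tolist(),round(q["confidence"],2)) for q in r])
k=cams.get_calibration("wrist");K=np.array(k["K"]);D=np.array(k["D"]);R=np.array(k["R"]);t=np.array(k["t"])
vv,uu=np.mgrid[0:420,0:560]
U=cv2.undistortPoints(np.c_[uu.ravel(),vv.ravel()].astype(float)[:,None],K,D)[:,0]
z=d.ravel(); W=((np.c_[U*z[:,None],z]-t)@R)
r=np.hypot(W[:,0]-461,W[:,1]+148)
q=(z>0)&(abs(W[:,2]-57)<6)&(r<95); P=W[q][:,:2].astype(np.float32); print("rack",q.sum(),np.median(W[q][:,2]),cv2.minAreaRect(P))
q=(z>0)&(W[:,2]>103)&(W[:,2]<113)&(r<50); P=W[q][:,:2].astype(np.float32); print("bar",q.sum(),np.median(W[q][:,2]),cv2.minAreaRect(P))
E
```

```text
t 36.65 [ 461.1 -147.9  206.4] [-179.9   -0.    72.5] F [-0.3  0.6  1.4] M [0.01 0.08 0.05] op 34.6 j [-22. -13.  90.   0. 103.  -4.]
carrier_bar [([458.2, -147.8, 97.8], 0.84)]
rack_top []
rack 6243 57.75807726259789 ((461.64739990234375, -145.57716369628906), (127.38289642333984, 94.5013427734375), 71.85111236572266)
bar 565 107.66099343376727 ((461.52691650390625, -146.62164306640625), (46.0764274597168, 8.824277877807617), 72.68692016601562)
```

View pics/s5.png

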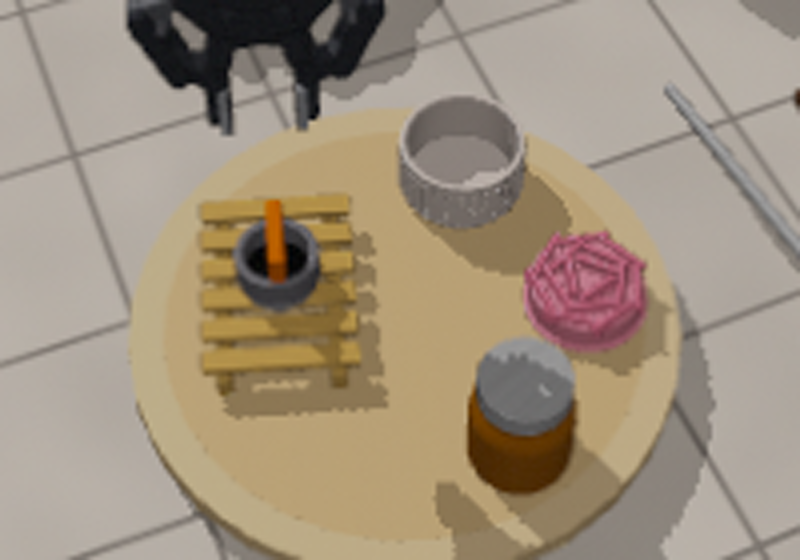

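View pics/w9.png

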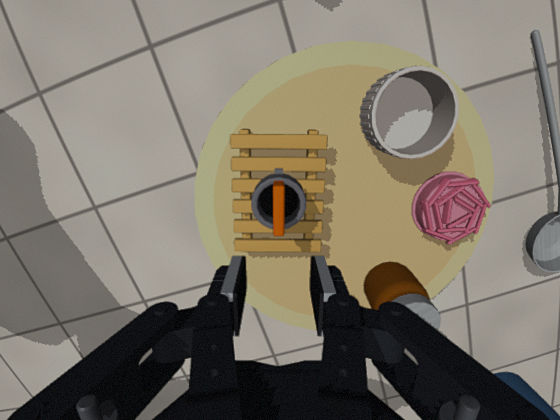

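```bash
python3 - <<'E'
from h import *
for i in range(10): cams.snapshot("top")
st(); print(arm.finish_job())
E
```

```text
t 37.35 [ 461.5 -148.   207.6] [180.   -0.   72.5] F [ 0.1 -0.6 -0.1] M [ 0.01 -0.02 -0.  ] op 34.2 j [-22. -13.  90.   0. 103.  -4.]
the job is handed in; nothing more can be done
None
```

The burr carrier is unscrewed, out of the mill and standing bar up in the middle of the bamboo rack; I handed the job in at 37.4 s.

- **Unscrewing:** I gripped the orange bar and turned it clockwise in small steps, letting the arm rise with the thread and making short lift tests. It still held at 92° and came free by about 102°, where it rose with only its own weight on the wrist. I never saw the stop. The highest pull I read while the thread held was about 11 N, against the 15 N limit, though forces are only read at the end of each move.
- **Setting down:** I lowered it in 0.2 mm steps until it touched, at about 2–3 N, then released it and moved straight up.
- **Last checks:** The wrist camera put the bar's centre at (461.5, -146.6), within about 1–2 mm of the rack's centre, and upright. The rack, ramekin, mold and jar looked unmoved in the pictures, and the arm was touching nothing.
- **Disagreements:**
  - The networks did not find the rack in the last picture, so its centre comes from depth alone.
  - The network's mark for the bar was about 3 mm off the depth fit.
  - The top camera had put the rack about 3 mm farther out in x than the side and wrist cameras did; I trusted those two.

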